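Fold back the cupboard's bifold door and draw out the reel tray

TASK

Open the bench cupboard: push its blue bifold door in at the fold hinge, then run it home along its track until both panels are folded right up against the stop at the left jamb, without ramming it. Then draw the tray of reels fully out through the doorway by its orange tab and let go, leaving the door folded back and everything else on the bench and the roof where it is.

Things in the scene. Friction and masses are not known exactly. Their poses are not given: they have to be found in the camera images.
- cupboard: Fixed pine cupboard, 150 high. Origin on the bench, mid-doorway, in the closed door's plane; its x points into it (away from the robot), y left along the track, z up. Side walls (150 high, inner faces at y +130 and -115) run x -10 to 295. Up to x 140 it has no roof: an open-topped porch, floor 12 high, into which the door folds. Roof top 150 from x 140 on.
- door (a joint): Fold of the bifold door, rad: angle of the left panel, 0 = flat shut, 1.52 = fully folded against a hard stop (the panels then stand 11 apart at the track). Starts nearly shut, too close to the right wall for a finger to get at the free edge. Stiff hinge: stays where left; about 2 N at the fold, or 1 N at the free edge once well folded, moves it.
- pivot (a point): Fixed pivot of the left panel, at cupboard x 0, y +110, 142 above the bench. Two blue panels, each 110 wide, 12 thick, from 18 to 142 above the bench. Pivot, fold hinge and free edge lie in the panels' robot-side faces, which close on each other as the door folds: a finger left in the V between them is trapped beyond about 1.2 rad.
- fold (a point): Brass hinge barrel (10 dia) joining the panels; this point is on its axis at the panels' top, 142 above the bench. It goes INTO the porch and left as the door folds: cupboard x = 110 sin(door), y = 110 - 110 cos(door). Fingertips reaching only about 25 below the panels' top push it well; deeper, the gripper's wider upper part wedges in the V.
- lead_edge (a point): Free edge of the right panel (red strip), on its robot-side face, 142 above the bench. It runs in the floor track along cupboard x = 0, to the left as the door folds: y = 110 - 220 cos(door). Seen from there the panel's 12 thickness lies on the right-hand (-y) side once folded.
- tray (a joint): How far the plywood tray of coloured reels is drawn out of the cupboard along its -x (towards the robot), m: 0 fully in, 0.14 fully out (stop). About 2 N of friction; stays where left. Tray 140 wide (cupboard y -100 to +40), rim 95 above the bench, front at x 138 when in, under the roof.
- tab (a point): The tray's orange pull tab, an upright fin 12 thick (along cupboard y) and 50 long (along x), standing in front of the tray, from 50 to 135 above the bench. This point is the middle of its top edge: cupboard x = 113 mm less the tray's travel, y = -30. Pinch it from above, one finger on its left, one on its right.
- tea_bottle: Amber tea bottle, 60 dia x 170 tall, standing. Bystander; origin at its underside or middle.
- cup: Blue paper-style cup, 80 dia x 95 tall, standing. Bystander; origin at its underside or middle.
- tape: Yellow tape ring, 90 dia x 25 tall, lying flat. Bystander; origin at its underside or middle.
- driver: Orange-handled screwdriver lying down. Bystander; origin at its underside or middle.
- brush: Brush lying down. Bystander; origin at its underside or middle.
- paint_jar: Green glass jar, 56 dia x 60 tall, standing on the cupboard's roof. Bystander; origin at its underside or middle.
- reel: Red reel, 60 dia x 42 tall, standing on the cupboard's roof. Bystander; origin at its underside or middle.

How it is judged:
By the outcome, as a careful person would: the job done as asked, in the order asked, and still so for the second after the job is handed in, with the robot touching nothing.
It also fails if it takes over 64 s, if anything falls off the work surface, if the arm or the gripper's body presses on something with over 40 N, if the wrist force passes 120 N, or if a joint passes its speed limit or range.

ROBOT

A 7-joint arm with a two-finger parallel gripper is mounted at the origin on the work surface. World frame = base frame: x ahead of the robot, y to its left, z up, the work surface at z = 0. Lengths are in m, angles in rad, forces in N, time in s.
With the tool pointing down it reaches from about 0.4 to 0.85 m from the base axis. Payload 4.5 kg.
Tool frame: the origin (TCP) lies midway between the tips of the shut fingers; the grasp point (between the pads) lies 19 mm behind it; z points along the fingers, y is the line along which they close (so a half turn about z gives the same grasp; the last joint's range is limited). The gripper opens to 88 mm and grips with 3 to 60 N. Pads are 18 mm wide; open, the fingers measure 123 mm over their backs; the gripper's body (75 mm by 187 mm) begins 45 mm behind the grasp point.
Start: joints at [-1.304, 0.689, -0.195, 1.565, 0.157, 0.902, -0.215], TCP at [0.144, 0.608, 0.239] pointing down, gripper open.
Joint ranges: [-3.01, 3.01], [-0.46, 2.08], [-1.47, 1.51], [0.13, 2.56], [-1, 4.14], [0.04, 2.09], [-2.66, 2.66]. Speed limits (rad/s): [2.57, 2.57, 3.14, 3.14, 3.14, 3.14, 3.14].

INTERFACE

Orientations are given as a unit quaternion [x, y, z, w].
In Python, from plant import * gives the robot as it stands.
- The arm moves only by the tool send_rows, never from a script. Its argument "targets" is a list of rows, each a list of 2 entries, a list of its own where there are three numbers: the shift along the tool's x, y, z in units of 0.3 m (1.0 is 0.3 m), then the turn, a rotation vector about the tool's x, y, z in units of pi rad (1.0 is pi rad). A call has 1 to 12 rows; each row is the pose to reach, as a shift and turn from the pose commanded when the call began, along the tool's axes at that moment, turning the shorter way round; what a row does not reach only later rows make up. A row lasts 1/8 s, in which the tool goes at most 62.5 mm and 10.7 degrees, less where a joint would pass 70% of its speed; a pose out of reach is approached as far as the arm can. A call with a number of a shift or a turn outside -1 to 1 is refused whole. A call with a gripper value outside its range is refused whole. "fingers" is the opening, from 0 (shut) to 1 (fully open), set as the call begins (left out, the last holds). The fingers move at their own pace and stop on an object; "newtons" is the grip in N (left out, the last holds). Time passes only in rows, so rows that repeat a pose let the fingers close. It gives the time, the measured TCP pose, the force, the opening and the grip force at its end, in the units of the state.
- get_state(): the state, without advancing time (a new reading comes with each control period).
- snapshot(name): name is "scene" or "top" or "wrist"; returns a dict with "img" (480x640x3 uint8, blue, green, red), "fx", "fy", "cx", "cy" (pixels), "k1" (the pictures are not rectified: a ray, as slopes to the right and down, at radius r is drawn at 1 + k1 r^2 times it, then the intrinsics apply), "cam_to_world" (4x4, takes a point from camera to world coordinates); the wrist camera has in their place "T_tool_cam" (4x4, takes a point from camera to tool coordinates, whose origin is the TCP and whose axes are the flange's). Camera axes: x right, y down, z forward; pixel columns grow to the right and rows downward; lengths in m; the calibration is good to about 2 mm. A picture is of the moment at which its call begins: read the wrist's pose just before it. There is no depth.
- finish_job(): hands the job in; it is judged then, once.
The state is a dict: "clock": time; "q": joint angles; "qd": joint speeds; "joint_torque": joint torques, N m; "tool_pos": TCP position; "eef_rot": TCP orientation; "contact_force": force on the tool from outside, world axes, zero at the start; "moment": the same for the moment, N m; "opening": opening from 0.0 (shut) to 1.0 (fully open); "finger_force": force on a finger pad.
Only numpy, scipy, OpenCV 4.12 (cv2) and the standard library are available. Lean on these libraries where they do the work, as an engineer would, in place of code of your own. Each camera call takes 0.05 s, during which the arm holds its last target. There are 200 camera calls.

## Working session

There is one attempt and no reset: what is moved stays moved. The work goes in short steps, Python scripts to look and compute and a tool call to move; the robot and the scene stay as the last step left them, time stands still between calls to the robot, and variables do not carry over. Pictures are saved under pics/ and viewed, at most 10 in all, crops included, and the job is handed in when it is done.

Besides the shell and the picture viewer there is one more tool, called after ">>>" as name([rows], argument=value, ...), one row to a line, values as JSON. send_rows: Moves the arm, as the interface text tells. Its arguments: {"type":"object","properties":{"targets":{"type":"array"},"fingers":{"type":"number"},"newtons":{"type":"number"}},"required":["targets"]}

```bash
mkdir -p pics; ls
cat > h.py <<'E'
from plant import *
import numpy as np, cv2
from scipy.spatial.transform import Rotation as R
def ray(s,u,v,T=None):
    T=np.array(s["cam_to_world"]) if T is None else T
    K=np.array([[s["fx"],0,s["cx"]],[0,s["fy"],s["cy"]],[0,0,1]])
    p=cv2.undistortPoints(np.array([[[u,v]]],float),K,np.array([s["k1"],0,0,0.]))[0,0]
    # cv2 radial model: same distort factor 1+k1 r^2
    d=T[:3,:3]@np.array([p[0],p[1],1]); return T[:3,3],d/np.linalg.norm(d)
def onz(s,u,v,z,T=None):
    o,d=ray(s,u,v,T); return o+d*(z-o[2])/d[2]
def tri(a,b):
    A=[];y=[]
    M=np.zeros((3,3));r=np.zeros(3)
    for o,d in (a,b):
        P=np.eye(3)-np.outer(d,d);M+=P;r+=P@o
    x=np.linalg.solve(M,r); return x,[np.linalg.norm((np.eye(3)-np.outer(d,d))@(x-o)) for o,d in (a,b)]
def wT(s,st):
    T=np.eye(4);T[:3,:3]=R.from_quat(st["eef_rot"]).as_matrix();T[:3,3]=st["tool_pos"];return T@np.array(s["T_tool_cam"])
def proj(s,P,T=None):
    T=np.array(s["cam_to_world"]) if T is None else T
    p=T[:3,:3].T@(np.array(P)-T[:3,3]);x,y=p[:2]/p[2];f=1+s["k1"]*(x*x+y*y)
    return np.array([s["fx"]*x*f+s["cx"],s["fy"]*y*f+s["cy"]])
E
python3 - <<'E'
from h import *
import pickle
st=get_state();print({k:np.round(v,3) for k,v in st.items()})
D={}
for n in("scene","top","wrist"):
    s=snapshot(n);D[n]=s;cv2.imwrite(f"pics/{n}0.png",s["img"])
    T=np.array(s.get("cam_to_world",s.get("T_tool_cam")));print(n,s["fx"],s["k1"],T.round(3).tolist())
pickle.dump((st,D),open("d0.pkl","wb"))
E
```

```text
pics
{'clock': np.float64(0.0), 'q': array([-1.304,  0.69 , -0.195,  1.566,  0.157,  0.902, -0.215]), 'qd': array([-0.   ,  0.   ,  0.   ,  0.002, -0.002, -0.   ,  0.001]), 'joint_torque': array([-0.0000e+00, -5.2756e+01, -1.2670e+00, -1.5343e+01, -5.3000e-02,
        6.0000e-03,  0.0000e+00]), 'tool_pos': array([0.144, 0.608, 0.238]), 'eef_rot': array([ 0.116,  0.993, -0.001, -0.   ]), 'contact_force': array([-0.248, -0.28 ,  0.466]), 'moment': array([-0.044, -0.028, -0.023]), 'finger_force': np.float64(0.0), 'opening': np.float64(1.002)}
scene 447.32839053311994 0.035207370519538414 [[-0.368, 0.728, -0.579, 1.222], [0.93, 0.284, -0.234, 0.259], [-0.006, -0.624, -0.781, 0.97], [0.0, 0.0, 0.0, 1.0]]
top 445.41262417914885 0.003646032489501144 [[-0.018, -0.989, 0.146, 0.425], [-1.0, 0.019, 0.003, -0.029], [-0.005, -0.146, -0.989, 1.286], [0.0, 0.0, 0.0, 1.0]]
wrist 392.9830704363696 -0.015387284920717888 [[-0.0, -0.96, -0.28, 0.072], [1.0, -0.0, -0.0, -0.0], [0.0, -0.28, 0.96, -0.146], [0.0, 0.0, 0.0, 1.0]]
```

View pics/scene0.png

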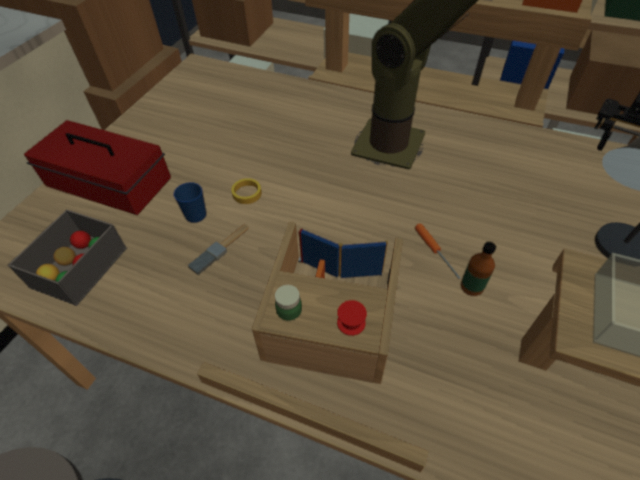

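View pics/top0.png

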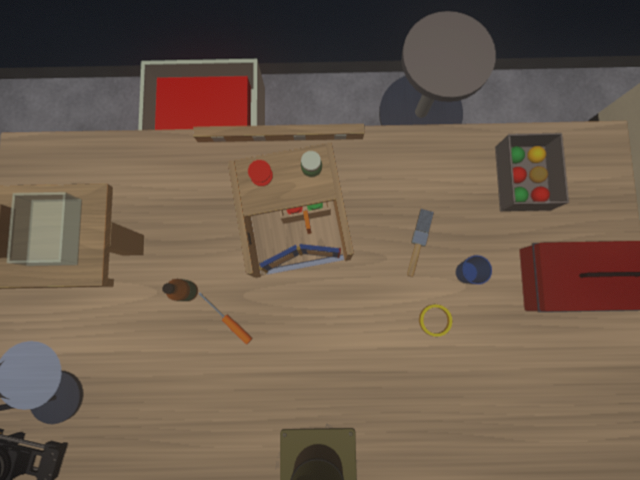

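The scene view shows the cupboard with the blue door (fold around (340,245)), the jar at (288,300) and the reel at (350,317) on the roof, and the orange tab at (320,268). In the top view the door runs (262,265)–(300,245)–(340,252) and the tab is at (307,220). I'll zoom in on both.

Run:
```python
import pickle
from h import *
st,D=pickle.load(open("d0.pkl","rb"))
a=cv2.resize(D["top"]["img"][135:285,220:365],None,fx=4,fy=4,interpolation=cv2.INTER_CUBIC)
cv2.imwrite("pics/t0z.png",cv2.convertScaleAbs(a,alpha=1.8))
a=cv2.resize(D["scene"]["img"][215:365,250:410],None,fx=4,fy=4,interpolation=cv2.INTER_CUBIC)
cv2.imwrite("pics/s0z.png",cv2.convertScaleAbs(a,alpha=1.8))
```

```text
(no output)
```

View pics/t0z.png

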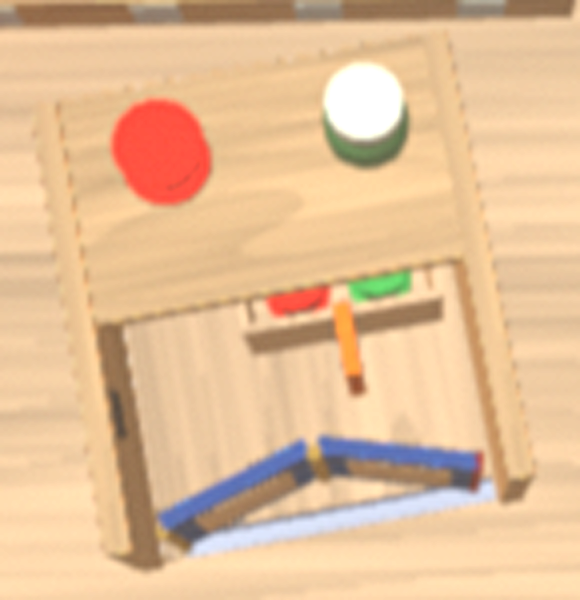

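View pics/s0z.png

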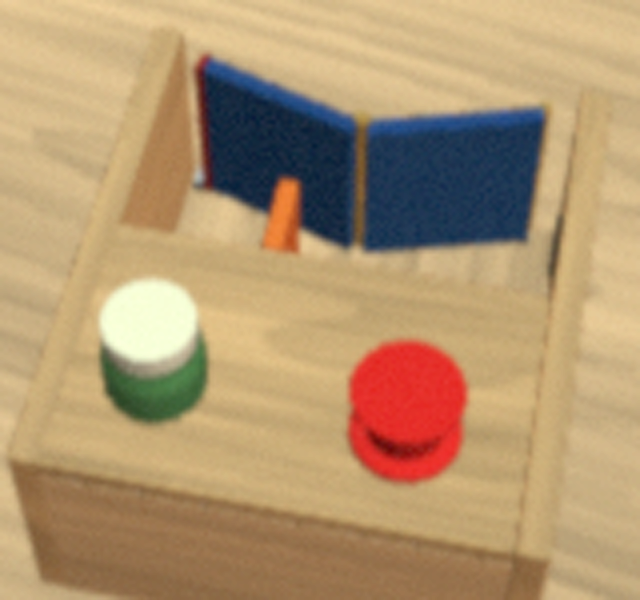

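Run:
```python
import pickle
from h import *
st,D=pickle.load(open("d0.pkl","rb"));t,s=D["top"],D["scene"]
P={"roofL":((100,322),(553,292)),"roofR":((460,262),(120,225)),"fold":((315,447),(362,120)),"lead":((480,457),(203,60)),"piv":((163,520),(547,107)),"tabfront":((354,376),(289,181)),"backR":((448,38),(12,462)),"backL":((40,105),(548,560)),"bottle":None}
for k,v in P.items():
    if v is None: continue
    (a,b),(c,d)=v
    x,e=tri(ray(t,220+a/4,135+b/4),ray(s,250+c/4,215+d/4)); print(k,(x*1000).round(1),(np.array(e)*1000).round(1), (onz(t,220+a/4,135+b/4,.15)*1000).round(0),(onz(s,250+c/4,215+d/4,.15)*1000).round(0))
# tab orange mask
for n,im,roi in(("top",t,(200,245,295,320)),("scene",s,(255,285,310,335))):
    h=cv2.cvtColor(im["img"],cv2.COLOR_BGR2HSV);m=((h[...,0]>4)&(h[...,0]<16)&(h[...,1]>190)&(h[...,2]>90))
    r=roi;ys,xs=np.nonzero(m[r[0]:r[1],r[2]:r[3]]);print(n,len(xs),xs.min()+r[2],xs.max()+r[2],ys.min()+r[0],ys.max()+r[0])
    c=cv2.minAreaRect(np.c_[xs+r[2],ys+r[0]].astype(np.float32));print(c,cv2.boxPoints(c).round(1).tolist())
for k,u in (("tea",(165,290)),("driver",(205,296)),("driver_end",(248,341)),("cup",(474,270)),("tape",(436,320)),("brush",(412,274))):
    print(k,onz(t,*u,.02).round(3))
```

```text
roofL [667.4 179.8 153.7] [3.8 3.8] [669. 177. 150.] [663. 183. 150.]
roofR [705.9 -58.9 145.5] [0.4 0.4] [705. -58. 150.] [709. -58. 150.]
fold [584.3  40.  145.2] [2.2 2.2] [584.  38. 150.] [587.  43. 150.]
lead [575.7 -66.6 146. ] [2. 2.] [576. -68. 150.] [578. -63. 150.]
piv [538.3 138.9 148.7] [3.4 3.4] [539. 135. 150.] [538. 142. 150.]
tabfront [633.1  13.7 132.4] [1.2 1.2] [630.  12. 150.] [645.  20. 150.]
backR [860.7 -51.7 139.1] [2.5 2.5] [858. -54. 150.] [865. -45. 150.]
backL [816.6 221.8 147.6] [3.8 3.8] [817. 218. 150.] [816. 226. 150.]
top 33 305 308 212 227
((306.33782958984375, 219.52703857421875), (15.289106369018555, 2.1371870040893555), 80.53767395019531) [[304.0, 212.1999969482422], [306.1000061035156, 211.8000030517578], [308.6000061035156, 226.89999389648438], [306.5, 227.1999969482422]]
scene 83 317 323 261 276
((320.0, 268.5), (15.0, 6.0), 90.0) [[317.0, 261.0], [323.0, 261.0], [323.0, 276.0], [317.0, 276.0]]
tea [0.486 0.425 0.02 ]
driver [0.467 0.312 0.02 ]
driver_end [0.34  0.189 0.02 ]
cup [ 0.526 -0.452  0.02 ]
tape [ 0.388 -0.336  0.02 ]
brush [ 0.518 -0.276  0.02 ]
```

>>> send_rows([
  [[-0.05, -0.05, -0.15], [0, 0, 0]],
  [[-0.2, -0.18, -0.2], [0, 0, -0.02]],
  [[-0.35, -0.33, -0.2], [0, 0, -0.04]],
  [[-0.5, -0.47, -0.2], [0, 0, -0.06]],
  [[-0.65, -0.61, -0.2], [0, 0, -0.08]],
  [[-0.8, -0.75, -0.2], [0, 0, -0.1]],
  [[-0.9, -0.84, -0.2], [0, 0, -0.125]],
  [[-0.95, -0.88, -0.2], [0, 0, -0.125]],
  [[-0.95, -0.88, -0.2], [0, 0, -0.125]],
], fingers=0)

```text
clock: 1.27
tool_pos: [0.3614, 0.2841, 0.2986]
eef_rot: [-0.078, 0.997, -0.0, -0.0]
contact_force: [-1.3, 1.6, 0.4]
opening: 0.01
finger_force: 0.0
```

>>> send_rows([
  [[-0.07, -0.16, 0], [0, 0, 0]],
  [[-0.15, -0.34, 0], [0, 0, 0]],
  [[-0.24, -0.53, 0], [0, 0, 0]],
  [[-0.33, -0.72, 0], [0, 0, 0]],
  [[-0.39, -0.86, 0], [0, 0, 0]],
  [[-0.42, -0.93, 0], [0, 0, 0]],
  [[-0.42, -0.93, 0], [0, 0, 0]],
  [[-0.42, -0.93, 0], [0, 0, 0]],
])

```text
clock: 2.28
tool_pos: [0.5286, 0.0327, 0.2986]
eef_rot: [-0.081, 0.997, 0.001, -0.0]
contact_force: [0.3, 0.3, -0.8]
opening: 0.01
finger_force: 0.0
```

Run:
```python
import pickle
from h import *
st=get_state();s=snapshot("wrist");pickle.dump((st,s),open("w1.pkl","wb"))
print(st["tool_pos"],st["eef_rot"],st["clock"])
cv2.imwrite("pics/w1.png",cv2.convertScaleAbs(s["img"],alpha=1.6))
```

```text
[0.52863567 0.0326791  0.29862649] [-8.14689970e-02  9.96675555e-01  7.35230902e-04 -3.14910378e-04] 2.275
```

View pics/w1.png

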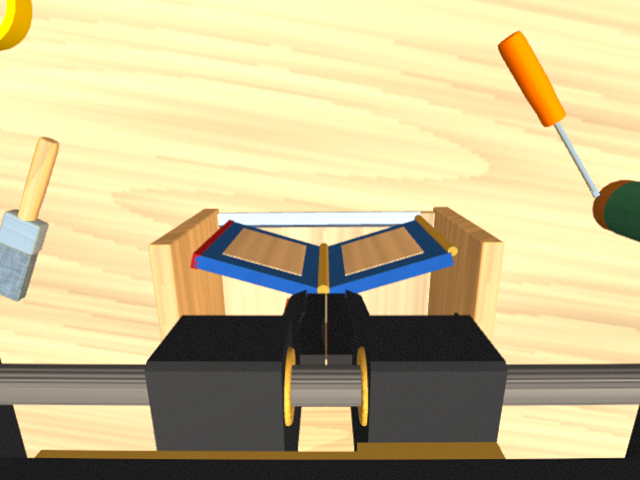

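The wrist view shows the fold barrel's top at (323,290), the red lead edge at about (195,264), the pivot barrel at (452,251), and the wall-top front corners at (151,245) and (500,240).

Run:
```python
import pickle
from h import *
st,s=pickle.load(open("w1.pkl","rb"));T=wT(s,st)
st0,D=pickle.load(open("d0.pkl","rb"));t,sc=D["top"],D["scene"]
for k,u,z in(("fold",(323,290),.142),("lead",(195,262),.142),("piv",(452,251),.142),("wR",(151,245),.15),("wR2",(189,241),.15),("wL",(500,240),.15),("wL2",(464,238),.15)):
    print(k,(onz(s,*u,z,T)*1000).round(1))
print("fold tri",tri(ray(s,323,290,T),ray(t,220+315/4,135+447/4)))
xc=np.array([.987,.159]);yc=np.array([-.159,.987])
for k,u,z in (("jar",(366,100),.21),("reel",(157,140),.192),("tabA",(342,303),.135),("tabB",(355,378),.135)):
    p=onz(t,220+u[0]/4,135+u[1]/4,z)[:2]-[.5496,.0307];print(k,p@xc,p@yc)
```

```text
fold [584.2  39.6 142. ]
lead [576.9 -67.4 142. ]
piv [533.9 137.1 142. ]
wR [ 565.2 -100.2  150. ]
wR2 [557.1 -70.9 150. ]
wL [517. 169. 150.]
wL2 [520.  140.7 150. ]
fold tri (array([0.58615103, 0.03910714, 0.1374263 ]), [np.float64(0.0007314983871629274), np.float64(0.0007314983871629305)])
jar 0.2375188703490632 -0.0695229830353876
reel 0.24143861282846857 0.06537791025736148
tabA 0.12903923458868768 -0.03191150576358136
tabB 0.07801413758359257 -0.031693470514463015
```

>>> send_rows([
  [[0, 0, 0.15], [0, 0, 0]],
  [[0, 0, 0.33], [0, 0, 0]],
  [[0, 0, 0.48], [0, 0, 0]],
  [[0, 0, 0.58], [0, 0, 0]],
  [[0, 0, 0.605], [0, 0, 0]],
  [[0, 0, 0.605], [0, 0, 0]],
  [[0, 0, 0.605], [0, 0, 0]],
])

```text
clock: 3.2
tool_pos: [0.5303, 0.0307, 0.1185]
eef_rot: [-0.08, 0.997, 0.0, 0.001]
contact_force: [0.1, -0.1, 0.3]
opening: 0.006
finger_force: 0.0
```

>>> send_rows([
  [[-0.06, 0, 0], [0, 0, 0]],
  [[-0.11, 0, 0], [0, 0, 0]],
  [[-0.147, 0.01, 0], [0, 0, 0]],
  [[-0.165, 0.02, 0], [0, 0, 0]],
  [[-0.18, 0.03, 0], [0, 0, 0]],
  [[-0.192, 0.038, 0], [0, 0, 0]],
  [[-0.203, 0.047, 0], [0, 0, 0]],
  [[-0.213, 0.058, 0], [0, 0, 0]],
  [[-0.223, 0.07, 0], [0, 0, 0]],
  [[-0.232, 0.083, 0], [0, 0, 0]],
  [[-0.24, 0.097, 0], [0, 0, 0]],
  [[-0.253, 0.117, 0], [0, 0, 0]],
])

```text
clock: 4.7
tool_pos: [0.599, 0.0769, 0.1172]
eef_rot: [-0.08, 0.997, -0.0, 0.0]
contact_force: [0.9, -3.7, 0.1]
opening: 0.008
finger_force: 1.5
```

Run:
```python
from h import *
t=snapshot("top");a=cv2.resize(t["img"][185:285,220:365],None,fx=4,fy=4,interpolation=cv2.INTER_CUBIC)
s=snapshot("scene");b=cv2.resize(s["img"][205:305,260:405],None,fx=4,fy=4,interpolation=cv2.INTER_CUBIC)
cv2.imwrite("pics/p1.png",cv2.resize(cv2.convertScaleAbs(np.vstack([a,b]),alpha=1.8),None,fx=.74,fy=.74))
```

```text
(no output)
```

View pics/p1.png

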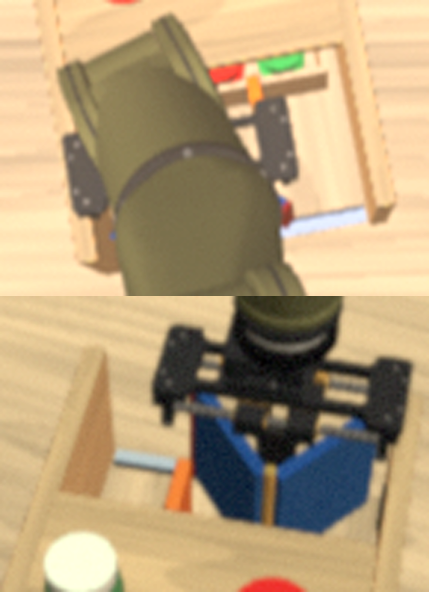

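>>> send_rows([
  [[0.08, -0.005, 0], [0, 0, 0]],
  [[0.22, -0.03, 0], [0, 0, 0]],
  [[0.3, -0.1, 0], [0, 0, 0]],
  [[0.3, -0.25, 0], [0, 0, 0]],
  [[0.3, -0.38, 0], [0, 0, 0]],
  [[0.3, -0.4, 0], [0, 0, 0]],
  [[0.27, -0.4, 0], [0, 0, 0]],
  [[0.2, -0.4, 0], [0, 0, 0]],
  [[0.16, -0.4, 0], [0, 0, 0]],
  [[0.16, -0.4, 0], [0, 0, 0]],
])

```text
clock: 6.05
tool_pos: [0.5715, -0.0472, 0.1172]
eef_rot: [-0.081, 0.997, 0.001, 0.001]
contact_force: [-0.3, 0.0, -0.0]
opening: 0.004
finger_force: 0.0
```

Run:
```python
from h import *
st=get_state();s=snapshot("wrist");T=wT(s,st)
h=cv2.cvtColor(s["img"],cv2.COLOR_BGR2HSV);m=(((h[...,0]<4)|(h[...,0]>174))&(h[...,1]>180)&(h[...,2]>60)).astype(np.uint8)
n,l,S,c=cv2.connectedComponentsWithStats(m)
xc=np.array([.986,.165]);yc=np.array([-.165,.986]);o=np.array([.551,.0293])
p=np.array(st["tool_pos"][:2])-o;print("tcp",p@xc,p@yc,st["tool_pos"][2],st["contact_force"])
for i in range(1,n):
    if S[i,4]>15:
        x,y,w,hh=S[i,:4];
        ys,xs=np.nonzero(l==i);j=ys.argmax()
        q=onz(s,xs[j],ys[j],.142,T)[:2]-o;print(S[i],(xs[j],ys[j]),q@xc,q@yc)
cv2.imwrite("pics/w2.png",cv2.convertScaleAbs(s["img"],alpha=1.6))
```

```text
tcp 0.007544355565830198 -0.0788018637867894 0.11716574431297876 [-0.33862287  0.0228834  -0.04976887]
[ 385  238   71   77 2133] (np.int64(418), np.int64(314)) -0.004222164989232275 -0.0476089946845624
```

View pics/w2.png

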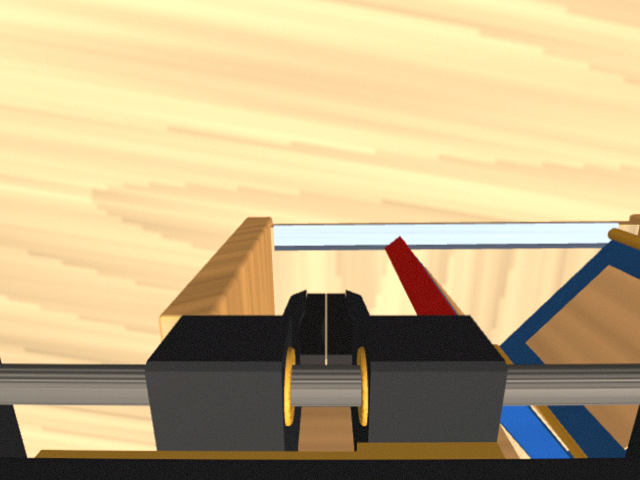

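The wrist view shows the shut fingers between the right wall (~(265,220)) and the red lead edge ((395,240) to (435,315)). Next I run the edge left.

>>> send_rows([
  [[0, 0.03, 0], [0, 0, 0]],
  [[0, 0.06, 0], [0, 0, 0]],
  [[0, 0.1, 0], [0, 0, 0]],
  [[0, 0.14, 0], [0, 0, 0]],
  [[0, 0.18, 0], [0, 0, 0]],
  [[0, 0.22, 0], [0, 0, 0]],
  [[0, 0.26, 0], [0, 0, 0]],
  [[0, 0.3, 0], [0, 0, 0]],
  [[0, 0.33, 0], [0, 0, 0]],
  [[0, 0.36, 0], [0, 0, 0]],
  [[0, 0.39, 0], [0, 0, 0]],
  [[0, 0.41, 0], [0, 0, 0]],
])

```text
clock: 7.6
tool_pos: [0.5508, 0.073, 0.1172]
eef_rot: [-0.08, 0.997, 0.0, 0.0]
contact_force: [-0.7, -1.0, -0.5]
opening: 0.002
finger_force: 0.5
```

>>> send_rows([
  [[0, 0.015, 0], [0, 0, 0]],
  [[0, 0.03, 0], [0, 0, 0]],
  [[0, 0.04, 0], [0, 0, 0]],
  [[0, 0.05, 0], [0, 0, 0]],
  [[0, 0.06, 0], [0, 0, 0]],
  [[0, 0.065, 0], [0, 0, 0]],
  [[0, 0.07, 0], [0, 0, 0]],
  [[0, 0.07, 0], [0, 0, 0]],
])

```text
clock: 8.6
tool_pos: [0.5476, 0.0932, 0.1172]
eef_rot: [-0.08, 0.997, 0.0, 0.0]
contact_force: [-0.6, -0.8, 0.3]
opening: 0.001
finger_force: 0.2
```

Small steps now, reading the force each time.

>>> send_rows([
  [[0, 0.005, 0], [0, 0, 0]],
  [[0, 0.01, 0], [0, 0, 0]],
  [[0, 0.013, 0], [0, 0, 0]],
  [[0, 0.013, 0], [0, 0, 0]],
])

```text
clock: 9.1
tool_pos: [0.5469, 0.0969, 0.1172]
eef_rot: [-0.08, 0.997, 0.0, 0.0]
contact_force: [-0.5, -1.2, -0.1]
opening: 0.004
finger_force: 0.3
```

>>> send_rows([
  [[0, 0.004, 0], [0, 0, 0]],
  [[0, 0.007, 0], [0, 0, 0]],
  [[0, 0.007, 0], [0, 0, 0]],
])

```text
clock: 9.48
tool_pos: [0.5465, 0.0991, 0.1172]
eef_rot: [-0.08, 0.997, 0.0, 0.0]
contact_force: [-0.3, -1.7, -0.6]
opening: 0.007
finger_force: 0.3
```

>>> send_rows([
  [[0, 0.003, 0], [0, 0, 0]],
  [[0, 0.005, 0], [0, 0, 0]],
  [[0, 0.005, 0], [0, 0, 0]],
])

```text
clock: 9.85
tool_pos: [0.5463, 0.1003, 0.1172]
eef_rot: [-0.08, 0.997, -0.0, -0.0]
contact_force: [-0.3, -0.9, 1.1]
opening: 0.006
finger_force: 0.5
```

>>> send_rows([
  [[0, 0.003, 0], [0, 0, 0]],
  [[0, 0.005, 0], [0, 0, 0]],
  [[0, 0.005, 0], [0, 0, 0]],
])

```text
clock: 10.22
tool_pos: [0.5461, 0.1006, 0.1172]
eef_rot: [-0.079, 0.997, -0.001, -0.0]
contact_force: [-0.4, -4.2, 1.7]
opening: 0.004
finger_force: 2.6
```

>>> send_rows([
  [[0, 0.002, 0], [0, 0, 0]],
  [[0, 0.003, 0], [0, 0, 0]],
  [[0, 0.003, 0], [0, 0, 0]],
])

```text
clock: 10.6
tool_pos: [0.5461, 0.1008, 0.1172]
eef_rot: [-0.079, 0.997, -0.001, -0.0]
contact_force: [0.6, -6.2, 1.0]
opening: 0.003
finger_force: 3.3
```

>>> send_rows([
  [[0, -0.04, 0], [0, 0, 0]],
  [[0, -0.13, 0], [0, 0, 0]],
  [[0, -0.2, -0.1], [0, 0, 0]],
  [[0, -0.25, -0.25], [0, 0, 0]],
  [[-0.04, -0.3, -0.42], [0, 0, 0]],
  [[-0.08, -0.34, -0.56], [0, 0, 0]],
  [[-0.11, -0.34, -0.61], [0, 0, 0]],
  [[-0.11, -0.34, -0.61], [0, 0, 0]],
  [[-0.11, -0.34, -0.61], [0, 0, 0]],
])

```text
clock: 11.72
tool_pos: [0.5938, 0.0078, 0.2991]
eef_rot: [-0.08, 0.997, 0.0, -0.001]
contact_force: [-0.4, 0.4, -1.0]
opening: 0.005
finger_force: 0.0
```

Run:
```python
from h import *
import pickle
st=get_state();s=snapshot("wrist");t=snapshot("top");sc=snapshot("scene");pickle.dump((st,s,t,sc),open("w3.pkl","wb"))
print(st["tool_pos"],st["eef_rot"],st["clock"],st["contact_force"])
cv2.imwrite("pics/w3.png",cv2.convertScaleAbs(s["img"],alpha=1.6))
```

```text
[0.5938326  0.00775602 0.29909931] [-8.03635438e-02  9.96765042e-01  3.91225929e-04 -9.99135674e-04] 11.725 [-0.38192437  0.41179803 -0.99297289]
```

View pics/w3.png

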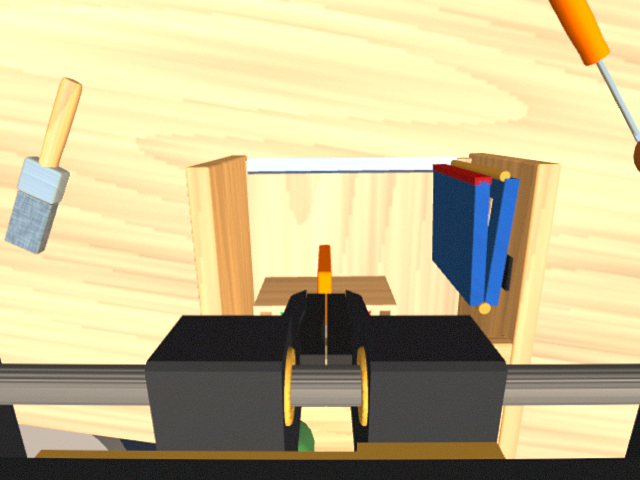

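The door is fully folded: red edge at (465,175) beside the pivot (504,176), fold at (485,308). The tab's top front edge is at (325,272). I'll measure it from two views.

Run:
```python
import pickle
from h import *
st,s,t2,sc2=pickle.load(open("w3.pkl","rb"));T=wT(s,st)
st0,D=pickle.load(open("d0.pkl","rb"));t,sc=D["top"],D["scene"]
xc=np.array([.986,.165]);yc=np.array([-.165,.986]);o=np.array([.551,.0293])
def c(p): q=p[:2]-o;return (1000*np.array([q@xc,q@yc,p[2]])).round(1)
r=ray(s,325,272,T)
print("wrist z.135",c(onz(s,325,272,.135,T)))
for n,q in(("top",ray(t,220+354/4,135+376/4)),("scene",ray(sc,250+289/4,215+181/4))):
    x,e=tri(r,q);print(n,c(x),np.array(e)*1000)
for n,u in(("fold",(485,309)),("lead",(491,180)),("piv",(504,176))): print(n,c(onz(s,*u,.142,T)))
print("tcp",c(st["tool_pos"]))
```

```text
wrist z.135 [ 81.2 -29.2 135. ]
top [ 75.1 -29.7 151.7] [0.55415965 0.55415965]
scene [ 80.8 -28.2 135.8] [0.99054374 0.99054374]
fold [112.8 106.3 142. ]
lead [  4.1  99.2 142. ]
piv [  1.  108.9 142. ]
tcp [ 38.7 -28.3 299.1]
```

>>> send_rows([
  [[-0.1, 0, 0], [0, 0, 0]],
  [[-0.19, 0, 0.05], [0, 0, 0]],
  [[-0.197, -0.002, 0.2], [0, 0, 0]],
  [[-0.197, -0.002, 0.37], [0, 0, 0]],
  [[-0.197, -0.002, 0.5], [0, 0, 0]],
  [[-0.197, -0.002, 0.6], [0, 0, 0]],
  [[-0.197, -0.002, 0.645], [0, 0, 0]],
  [[-0.197, -0.002, 0.645], [0, 0, 0]],
], fingers=0.6)

```text
clock: 12.88
tool_pos: [0.6527, 0.0162, 0.106]
eef_rot: [-0.08, 0.997, 0.0, -0.001]
contact_force: [0.4, 0.4, 0.8]
opening: 0.598
finger_force: 0.0
```

>>> send_rows([
  [[0, 0, 0], [0, 0, 0]],
  [[0, 0, 0], [0, 0, 0]],
  [[0, 0, 0], [0, 0, 0]],
  [[0, 0, 0], [0, 0, 0]],
  [[0, 0, 0], [0, 0, 0]],
], fingers=0, newtons=20)

```text
clock: 13.5
tool_pos: [0.6533, 0.0163, 0.107]
eef_rot: [-0.08, 0.997, 0.0, 0.0]
contact_force: [-0.9, 0.5, 2.8]
opening: 0.137
finger_force: 20.0
```

>>> send_rows([
  [[0.02, 0, 0], [0, 0, 0]],
  [[0.06, 0, 0], [0, 0, 0]],
  [[0.1, 0, 0], [0, 0, 0]],
  [[0.14, 0, 0], [0, 0, 0]],
  [[0.18, 0, 0], [0, 0, 0]],
  [[0.22, 0, 0], [0, 0, 0]],
  [[0.26, 0, 0], [0, 0, 0]],
  [[0.3, 0, 0], [0, 0, 0]],
  [[0.34, 0, 0], [0, 0, 0]],
  [[0.37, 0, 0], [0, 0, 0]],
  [[0.39, 0, 0], [0, 0, 0]],
  [[0.4, 0, 0], [0, 0, 0]],
])

```text
clock: 15.0
tool_pos: [0.5345, -0.0041, 0.1069]
eef_rot: [-0.079, 0.997, -0.001, 0.0]
contact_force: [3.3, -4.5, 3.5]
opening: 0.135
finger_force: 20.0
```

>>> send_rows([
  [[0.01, 0, 0], [0, 0, 0]],
  [[0.02, 0, 0], [0, 0, 0]],
  [[0.03, 0, 0], [0, 0, 0]],
  [[0.035, 0, 0], [0, 0, 0]],
  [[0.035, 0, 0], [0, 0, 0]],
])

```text
clock: 15.62
tool_pos: [0.5241, -0.0058, 0.1069]
eef_rot: [-0.079, 0.997, -0.001, -0.0]
contact_force: [2.5, -4.7, 4.1]
opening: 0.135
finger_force: 20.0
```

>>> send_rows([
  [[0.004, 0, 0], [0, 0, 0]],
  [[0.008, 0, 0], [0, 0, 0]],
  [[0.008, 0, 0], [0, 0, 0]],
])

```text
clock: 16.0
tool_pos: [0.524, -0.0059, 0.107]
eef_rot: [-0.079, 0.997, -0.0, 0.002]
contact_force: [6.3, -4.1, -0.6]
opening: 0.137
finger_force: 20.0
```

>>> send_rows([
  [[0.004, 0, 0], [0, 0, 0]],
  [[0.008, 0, 0], [0, 0, 0]],
  [[0.008, 0, 0], [0, 0, 0]],
])

```text
clock: 16.38
tool_pos: [0.5239, -0.0059, 0.107]
eef_rot: [-0.079, 0.997, 0.0, 0.004]
contact_force: [10.7, -5.0, -5.1]
opening: 0.132
finger_force: 20.0
```

>>> send_rows([
  [[0.004, 0, 0], [0, 0, 0]],
  [[0.008, 0, 0], [0, 0, 0]],
  [[0.008, 0, 0], [0, 0, 0]],
])

```text
clock: 16.75
tool_pos: [0.5239, -0.0059, 0.107]
eef_rot: [-0.079, 0.997, 0.0, 0.006]
contact_force: [14.8, -4.8, -9.5]
opening: 0.133
finger_force: 20.0
```

>>> send_rows([
  [[-0.01, 0, 0], [0, 0, 0]],
  [[-0.02, 0, 0], [0, 0, 0]],
  [[-0.02, 0, 0], [0, 0, 0]],
])

```text
clock: 17.12
tool_pos: [0.5239, -0.0059, 0.1069]
eef_rot: [-0.079, 0.997, -0.001, 0.001]
contact_force: [4.0, -6.0, 3.0]
opening: 0.137
finger_force: 20.0
```

>>> send_rows([
  [[0, 0, 0], [0, 0, 0]],
  [[0, 0, 0], [0, 0, 0]],
  [[0, 0, 0], [0, 0, 0]],
  [[0, 0, -0.05], [0, 0, 0]],
  [[0, 0, -0.15], [0, 0, 0]],
  [[0, 0, -0.3], [0, 0, 0]],
  [[0, 0, -0.45], [0, 0, 0]],
  [[0, 0, -0.6], [0, 0, 0]],
  [[0.1, -0.2, -0.65], [0, 0, 0]],
  [[0.2, -0.4, -0.65], [0, 0, 0]],
  [[0.2, -0.5, -0.65], [0, 0, 0]],
  [[0.2, -0.5, -0.65], [0, 0, 0]],
], fingers=0.6)

```text
clock: 18.62
tool_pos: [0.4869, -0.1663, 0.3025]
eef_rot: [-0.076, 0.997, -0.001, 0.0]
contact_force: [0.4, 1.0, 0.4]
opening: 0.6
finger_force: 0.0
```

Run:
```python
from h import *
st=get_state();print(st["clock"],st["tool_pos"],st["contact_force"])
t=snapshot("top");s=snapshot("scene")
a=cv2.resize(t["img"][135:295,150:500],None,fx=2,fy=2,interpolation=cv2.INTER_CUBIC);b=cv2.resize(s["img"][170:330,170:520],None,fx=2,fy=2,interpolation=cv2.INTER_CUBIC)
cv2.imwrite("pics/e.png",cv2.resize(cv2.convertScaleAbs(np.vstack([a,b]),alpha=1.8),None,fx=.93,fy=.93))
```

```text
18.625 [ 0.48691059 -0.16628747  0.30247286] [0.4437265  1.03291919 0.38230041]
```

View pics/e.png

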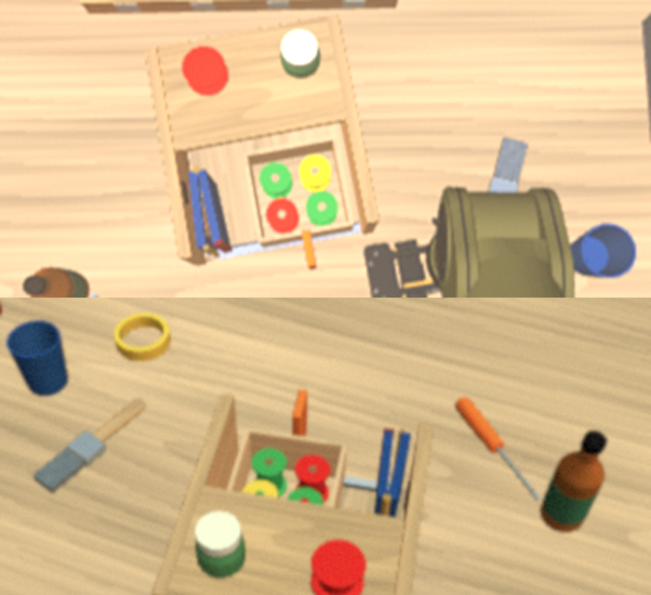

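The final view shows the door folded flat at the left jamb (210,210) and the tray drawn out to its stop, with the tab at (310,250). The reel, jar and other bystanders are where they were, and the arm is touching nothing.

```bash
python3 -c "
from plant import *
print(finish_job())"
```

```text
the job is handed in; nothing more can be done
None
```

The job is handed in at about 19 s: the bifold door is folded against its left stop (about 6 N at the end), the tray is drawn out to its stop and released, and in the last pictures nothing else looks moved.

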